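# Load the bead drawer and press it into its push-push catch

## Task

Put the small white lidded box, right way up and fully down, into the empty pocket of the drawer that stands out of the wooden bench cabinet. Then push the drawer in gently, without forcing it or anything else, until its push-push catch takes it; let go and make sure that it has stayed in and has not sprung back out. Leave the other things on the bench and on the cabinet alone.

Things in the scene. Friction and masses are not known exactly. Their poses are not given: they have to be found in the camera images.
- cabinet: Low pale wooden box fixed to the bench, 190 deep (x) x 200 wide (y) x 62 mm high; the drawer opening faces the robot. Origin on the bench below the middle of the opening's front edge; x points into the cabinet (the way to push), z up. The opening's upper edge is 52 mm above the bench: only a box fully down in the drawer passes. Push on it and its drawer with less than 25 N.
- drawer_front (a point): Middle of the outer face of the drawer's flat red front plate (190 wide x 46 high x 8 mm, 4 to 50 mm above the bench), 27 mm above the bench; axes as the cabinet's. Fully out it is 108 mm before the opening. Where the catch sits inside is hidden and differs from start to start: its bumper is met anywhere from 78 to 93 mm of travel, so it must be felt.
- drawer (a joint): Travel in m: 0 out (start) to 0.100 in, along cabinet x. A spring pushes it out: 2 N at 0, 6 N at 0.09. Push-push catch: press on into its rubber bumper (4 N per mm); about 1 mm in (10 N in all; 15 N is sure) it is armed, and let go the drawer comes back about 12 mm and stays, at 0.067 to 0.085. Let go sooner, or pressed home again, it springs out to 0 and can be pressed anew.
- pocket (a point): Centre of the floor of the empty pocket in the drawer, 12 mm above the bench and 58 mm behind the front plate's outer face; axes as the cabinet's. The pocket is 60 (x) x 40 mm (y), its 4 mm thick walls 12 mm high (tops 24 mm above the bench); shallow bead compartments lie on both sides of it, with walls no higher than that.
- bead_box: The small closed white plastic box with a flat grey panel on top, 56 (x) x 36 (y) x 34 mm (z), about 90 g, loose on the bench; origin at the centre of its underside. It may go into the pocket either way round along its length.
- wide_box: Bystander: white lidded box of the same make, 80 x 64 x 30 mm, too big for the pocket; origin at the centre of its underside.
- tin: Bystander: flat round aluminium tin, 68 mm across, 32 mm high; origin at the centre of its underside.
- spool: Bystander: brass spool, 44 mm across, 32 mm high, standing on top of the cabinet towards its back; origin at the centre of its underside.
- jar: Bystander: glass jar, 60 mm across, 75 mm high; origin at the centre of its underside.
- mallet: Bystander: small hammer lying flat, 200 mm long; origin near its middle, handle to its -x.
- dish: Bystander: white bowl, 84 mm across, 30 mm high; origin at the centre of its underside.
- pliers: Bystander: red-handled pliers lying flat, about 120 mm long, 10 mm high; origin below the pivot, jaws to its +x.
There are look-alikes about, which are no part of the job. Leave any purple or red look-alike of the bead_box alone.

How it is judged:
By the outcome, as a careful person would: the job done as asked, in the order asked, and still so for the second after the job is handed in, with the robot touching nothing.
It also fails if it takes over 51 s, if anything falls off the work surface, if the arm or the gripper's body presses on something with over 40 N, if the wrist force passes 120 N, or if a joint passes its speed limit or range.

## Robot

A 7-joint arm with a two-finger parallel gripper is mounted at the origin on the work surface. World frame = base frame: x ahead of the robot, y to its left, z up, the work surface at z = 0. Lengths are in m, angles in rad, forces in N, time in s.
With the tool pointing down it reaches from about 0.425 to 0.875 m from the base axis. Payload 4.7 kg.
Tool frame: the origin (TCP) lies midway between the tips of the shut fingers; the grasp point (between the pads) lies 19 mm behind it (ctrl.grip_point_offset is the distance from the TCP to the grasp point, in m); z points along the fingers, y is the line along which they close (so a half turn about z gives the same grasp; the last joint's range is limited). The gripper opens to 87 mm and grips with 3 to 60 N. Pads are 19 mm wide; open, the fingers measure 117 mm over their backs; the gripper's body (75 mm by 190 mm) begins 51 mm behind the grasp point.
Start: joints at [1.183, 0.321, -0.07, 1.45, 0.023, 1.371, -0.057], TCP at [0.254, -0.598, 0.223] pointing down, gripper open.
Joint ranges: [-2.86, 2.86], [-0.3, 2.09], [-1.38, 1.24], [0.06, 2.45], [-1.56, 4.7], [0.09, 2.05], [-2.69, 2.69]. Speed limits (rad/s): [2.57, 2.57, 3.14, 3.14, 3.14, 3.14, 3.14].

## Interface

Orientations are given as a rotation vector (axis times angle).
In Python, from bench import ctrl gives the robot as it stands. The module is installed in compiled form; this text tells all that it offers.
- The arm moves only by the shell command python3 -m handwheel 'ROWS' [OPENING] [FORCE]. ROWS is JSON, a list of rows, each an object of numbers: "x", "y", "z": the shift along the tool's x, y, z in m; "wx", "wy", "wz": the turn, a rotation vector about the tool's x, y, z in degrees. A call has 1 to 10 rows; each row is the pose to reach, as a shift and turn from the pose commanded when the call began, along the tool's axes at that moment; what a row does not reach only later rows make up. A row lasts 1/12 s, in which the tool goes at most 41.7 mm and 7.16 degrees, less where a joint would pass 70% of its speed; a pose out of reach is approached as far as the arm can. A call with a gripper value outside its range is refused whole. OPENING is the finger opening in m, from 0 to 0.087, set as the call begins (- or left out, the last holds). The fingers move at their own pace and stop on an object; FORCE is the grip in N (left out, the last holds). Time passes only in rows, so rows that repeat a pose let the fingers close. It gives the time, the measured TCP pose, the force, the opening and the grip force at its end, in the units of the state.
- ctrl.get_state(): the state, without advancing time (a new reading comes with each control period).
- ctrl.get_image(name): name is "side" or "top"; returns a dict with "image" (384x512x3 uint8, red, green, blue), "K" (3x3 intrinsics, pixels), "world_to_cam" (4x4, takes a point from world to camera coordinates). Camera axes: x right, y down, z forward; pixel columns grow to the right and rows downward; lengths in m; the calibration is good to about 2 mm. A picture is of the moment at which its call begins. There is no depth.
- ctrl.close_job(): hands the job in; it is judged then, once.
The state is a dict: "time": time; "joint_positions": joint angles; "qd": joint speeds; "joint_torque": joint torques, N m; "position": TCP position; "tool_rot": TCP orientation; "ft_force": force on the tool from outside, world axes, zero at the start; "torque": the same for the moment, N m; "grip_width": opening from 0.0 (shut) to 1.0 (fully open); "grip_force": force on a finger pad.
Only numpy, scipy, OpenCV 4.12 (cv2) and the standard library are available. Lean on these libraries where they do the work, as an engineer would, in place of code of your own. Each camera call takes 0.05 s, during which the arm holds its last target. There are 200 camera calls.

## Working session

There is one attempt and no reset: what is moved stays moved. The work goes in short steps, Python scripts to look and compute and a shell command to move; the robot and the scene stay as the last step left them, time stands still between calls to the robot, and variables do not carry over. Pictures are saved under pics/ and viewed, at most 10 in all, crops included, and the job is handed in when it is done.

```bash
mkdir -p pics
cat > h.py <<'E'
import numpy as np, cv2, pickle
from bench import ctrl
def snap(name,tag):
    d=ctrl.get_image(name); pickle.dump(d,open(f'pics/{tag}.pkl','wb'))
    cv2.imwrite(f'pics/{tag}.png',d['image'][:,:,::-1]); return d
def load(tag): return pickle.load(open(f'pics/{tag}.pkl','rb'))
def ray(d,uv,z):
    T=np.array(d['world_to_cam']);R,t=T[:3,:3],T[:3,3];c=-R.T@t
    r=R.T@np.linalg.inv(d['K'])@np.array([uv[0],uv[1],1.]);return c+r*(z-c[2])/r[2]
def proj(d,p):
    T=np.array(d['world_to_cam']);q=np.array(d['K'])@(T[:3,:3]@np.array(p)+T[:3,3]);return q[:2]/q[2]
E
python3 - <<'E'
from h import *
a=snap('top','t0');b=snap('side','s0')
cv2.imwrite('pics/both.png',cv2.resize(np.vstack([a['image'],b['image']])[:,:,::-1],(400,600)) )
for d in(a,b):
    T=d['world_to_cam'];print(-T[:3,:3].T@T[:3,3],T[:3,:3].round(2).tolist())
s=ctrl.get_state();print(s['tool_rot'],s['time'],s['position'],s['ft_force'])
E
```

```text
[ 0.43351945 -0.01060336  1.16806307] [[0.01, -1.0, 0.0], [-1.0, -0.01, -0.09], [0.09, -0.0, -1.0]]
[0.25509376 0.92947327 0.64769968] [[-0.95, -0.3, 0.02], [-0.17, 0.47, -0.86], [0.25, -0.83, -0.5]]
[-3.07675656e+00 -6.26619292e-01  6.86381724e-04] 0.1 [ 0.25395845 -0.59779639  0.22155323] [0.43924461 0.05472523 0.07349557]
```

View pics/t0.png

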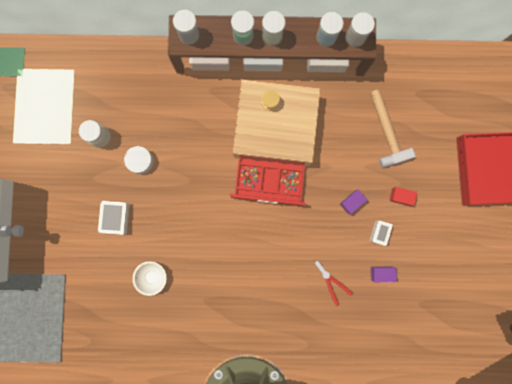

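View pics/s0.png

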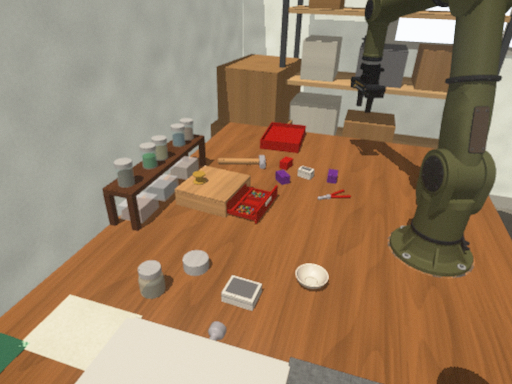

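Candidates for the bead box in the top view: white with a grey panel at (382,233); purple at (354,202) and (385,274); red at (404,196); large white at (113,217), which is the wide_box. I choose (382,233), the small white one, and check it in a close crop along with the drawer.

Run:
```python
from h import *
d=load('t0');im=d['image']
c1=cv2.resize(im[180:290,330:430],(600,660)[:2],interpolation=cv2.INTER_CUBIC)[:600]
c1=cv2.resize(im[175:295,330:420],(390,520),interpolation=cv2.INTER_CUBIC)
c2=cv2.resize(im[75:215,225:330],(390,520),interpolation=cv2.INTER_CUBIC)
cv2.imwrite('pics/crop0.png',np.hstack([c1,c2])[:,:,::-1])
hsv=cv2.cvtColor(im,cv2.COLOR_RGB2HSV)
def comps(m,box,z,name):
    x0,y0,x1,y1=box;M=np.zeros_like(m);M[y0:y1,x0:x1]=m[y0:y1,x0:x1]
    for c in cv2.findContours(M,cv2.RETR_EXTERNAL,cv2.CHAIN_APPROX_NONE)[0]:
        if cv2.contourArea(c)<40: continue
        p=np.array([ray(d,q[0],z)[:2] for q in c],np.float32)
        r=cv2.minAreaRect(p*1000);print(name,cv2.minAreaRect(c)[0],np.round(r[0],1),np.round(r[1],1),round(r[2],1),np.round(cv2.boxPoints(r)).tolist())
white=((hsv[...,1]<60)&(hsv[...,2]>90)).astype(np.uint8)*255
comps(white,(360,210,405,255),.034,'bead')
grey=((hsv[...,1]<70)&(hsv[...,2]<160)).astype(np.uint8)*255
comps(grey,(360,210,405,255),.034,'panel')
red=(((hsv[...,0]<8)|(hsv[...,0]>172))&(hsv[...,1]>150)).astype(np.uint8)*255
comps(cv2.morphologyEx(red,cv2.MORPH_CLOSE,np.ones((5,5))),(225,140,315,215),.05,'drawer')
wood=((hsv[...,2]>185)&(hsv[...,1]<140)&(hsv[...,0]<30)).astype(np.uint8)*255
comps(cv2.morphologyEx(wood,cv2.MORPH_CLOSE,np.ones((9,9))),(225,75,330,170),.062,'cab')
pur=((hsv[...,0]>120)&(hsv[...,0]<160)&(hsv[...,1]>100)).astype(np.uint8)*255
comps(pur,(330,170,420,300),.034,'pur')
comps(red,(380,170,430,215),.034,'redbox')
```

```text
bead (380.89453125, 232.5183563232422) [ 426.4 -333.4] [44.4 56.9] 72.6 [[393.0, -346.0], [447.0, -363.0], [460.0, -321.0], [406.0, -304.0]]
panel (382.2735595703125, 232.79246520996094) [ 425.6 -336.8] [13.4 33.5] 73.5 [[408.0, -339.0], [440.0, -348.0], [444.0, -335.0], [411.0, -326.0]]
drawer (269.56707763671875, 180.39634704589844) [552.9 -50.4] [189.2 107.6] 84.4 [[490.0, -139.0], [597.0, -150.0], [616.0, 38.0], [509.0, 49.0]]
cab (277.0, 124.5) [693.7 -67.6] [227.1 263.1] 0.8 [[578.0, 62.0], [582.0, -201.0], [809.0, -198.0], [805.0, 66.0]]
pur (383.5, 274.5) [ 321.7 -339.1] [32.1 57.6] 0.8 [[305.0, -311.0], [306.0, -368.0], [338.0, -368.0], [337.0, -310.0]]
pur (353.6588134765625, 201.435302734375) [ 503.7 -265.1] [35. 56.] 41.0 [[472.0, -255.0], [509.0, -298.0], [535.0, -275.0], [499.0, -232.0]]
redbox (403.4118347167969, 195.8529510498047) [ 519.8 -391.3] [64.3 38.5] 76.6 [[494.0, -418.0], [531.0, -427.0], [546.0, -364.0], [508.0, -356.0]]
```

View pics/crop0.png

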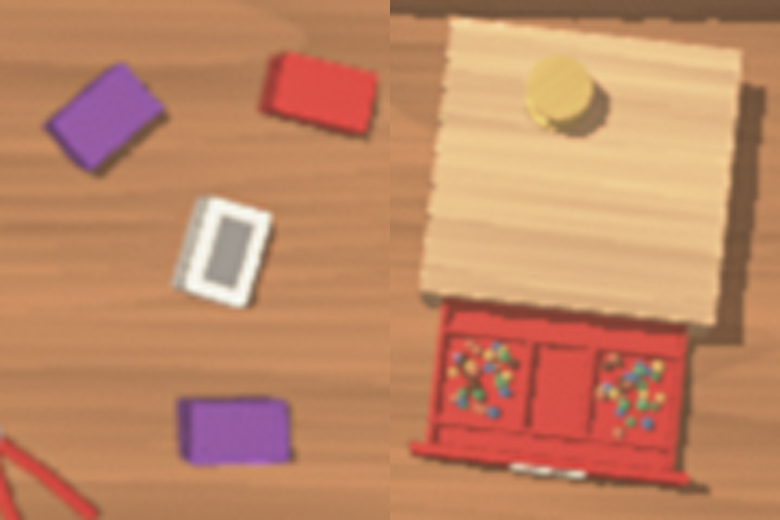

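The crop confirms it: the white box with the grey panel, at pixel (382,233), lies between the purple and red look-alikes. The drawer's empty pocket is in the middle, at about (271,180). Next I work out the reach.

```bash
cat >> h.py <<'E'
from scipy.spatial.transform import Rotation as Ro
def to(p,yaw):
    "tool-frame shift (mm) and wx,wy,wz (deg) from measured pose to p, tool down, tool x at yaw deg"
    s=ctrl.get_state();R=Ro.from_rotvec(s['tool_rot']);y=np.radians(yaw)
    T=Ro.from_matrix(np.array([[np.cos(y),np.sin(y),0],[np.sin(y),-np.cos(y),0],[0,0,-1]]))
    print('to',(R.inv().apply(np.array(p)-s['position'])*1000).round(1),np.degrees((R.inv()*T).as_rotvec()).round(2),
     '| t',s['time'],'pos',np.round(s['position'],4),'F',np.round(s['ft_force'],2),'w',s['grip_width'],s['grip_force'])
E
python3 - <<'E'
from h import *
to([.4255,-.337,.12],-17.4)
E
```

```text
to [ 259.9 -172.8  101.8] [-9.000e-02  4.000e-02  4.042e+01] | t 0.1 pos [ 0.254  -0.5978  0.2216] F [0.44 0.05 0.07] w 0.997816148520442 0.0
```

```bash
python3 -m handwheel '[{"x":0.26,"y":-0.173,"z":0.1,"wz":40.4},{"x":0.26,"y":-0.173,"z":0.1,"wz":40.4},{"x":0.26,"y":-0.173,"z":0.1,"wz":40.4},{"x":0.26,"y":-0.173,"z":0.1,"wz":40.4},{"x":0.26,"y":-0.173,"z":0.1,"wz":40.4},{"x":0.26,"y":-0.173,"z":0.1,"wz":40.4},{"x":0.26,"y":-0.173,"z":0.1,"wz":40.4},{"x":0.26,"y":-0.173,"z":0.1,"wz":40.4},{"x":0.26,"y":-0.173,"z":0.1,"wz":40.4},{"x":0.26,"y":-0.173,"z":0.1,"wz":40.4}]' 0.06 15
python3 -m handwheel '[{"x":0},{"x":0}]'
python3 - <<'E'
from h import *
to([.4255,-.337,.012],-17.4)
d=snap('side','s1')
im=d['image'];u=proj(d,[.4255,-.337,.05]);print(u)
x,y=int(u[0]),int(u[1]);cv2.imwrite('pics/s1c.png',cv2.resize(im[y-60:y+40,x-65:x+65],(780,600),interpolation=cv2.INTER_CUBIC)[:,:,::-1])
E
```

```text
to [ 259.9 -172.6  209.8] [-9.000e-02  4.000e-02  4.042e+01] | t 0.1 pos [ 0.254  -0.5978  0.2216] F [0.44 0.05 0.07] w 0.997816148520442 0.0
[307.05878477 164.3569007 ]invalid input at $[0]: expected keys x, y, z, wx, wy, wz
invalid input at $[0]: expected keys x, y, z, wx, wy, wz
```

View pics/s1c.png

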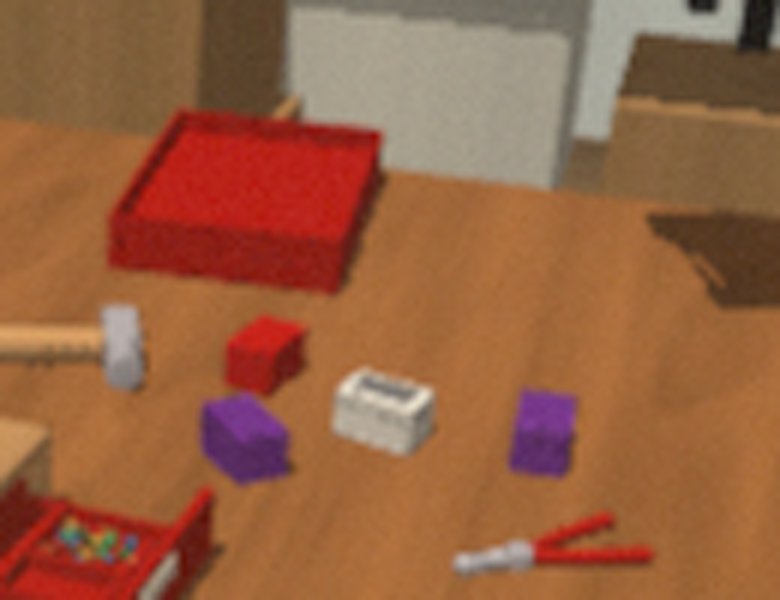

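The move was refused because every row needs all six keys. The side crop shows the white box upright at crop (384,410). Retrying with full rows.

```bash
python3 -m handwheel '[{"x":0.26,"y":-0.173,"z":0.1,"wx":0,"wy":0,"wz":40.4},{"x":0.26,"y":-0.173,"z":0.1,"wx":0,"wy":0,"wz":40.4},{"x":0.26,"y":-0.173,"z":0.1,"wx":0,"wy":0,"wz":40.4},{"x":0.26,"y":-0.173,"z":0.1,"wx":0,"wy":0,"wz":40.4},{"x":0.26,"y":-0.173,"z":0.1,"wx":0,"wy":0,"wz":40.4},{"x":0.26,"y":-0.173,"z":0.1,"wx":0,"wy":0,"wz":40.4},{"x":0.26,"y":-0.173,"z":0.1,"wx":0,"wy":0,"wz":40.4},{"x":0.26,"y":-0.173,"z":0.1,"wx":0,"wy":0,"wz":40.4},{"x":0.26,"y":-0.173,"z":0.1,"wx":0,"wy":0,"wz":40.4},{"x":0.26,"y":-0.173,"z":0.1,"wx":0,"wy":0,"wz":40.4}]' 0.06 15
python3 - <<'E'
from h import *
to([.4255,-.337,.012],-17.4)
d=snap('side','s2')
im=d['image'];u=proj(d,[.4255,-.337,.06]);print(u)
x,y=int(u[0]),int(u[1]);A=cv2.resize(im[y-50:y+50,x-50:x+50],(400,400),interpolation=cv2.INTER_CUBIC)
d=snap('top','t2');im=d['image'];u=proj(d,[.4255,-.337,.06]);x,y=int(u[0]),int(u[1])
B=cv2.resize(im[y-50:y+50,x-50:x+50],(400,400),interpolation=cv2.INTER_CUBIC)
cv2.imwrite('pics/s2c.png',np.hstack([A,B])[:,:,::-1])
E
```

```text
time: 0.98
position: [0.4269, -0.3342, 0.1216]
tool_rot: [-3.106, 0.465, 0.003]
ft_force: [-0.2, -1.3, -0.5]
grip_width: 0.691
grip_force: 0.0
to [ -0.3   3.2 109.6] [-0.07  0.1   0.37] | t 0.9833 pos [ 0.4269 -0.3342  0.1216] F [-0.23 -1.27 -0.52] w 0.6907719923502108 0.0
[307.3068834  162.05097225]
```

View pics/s2c.png

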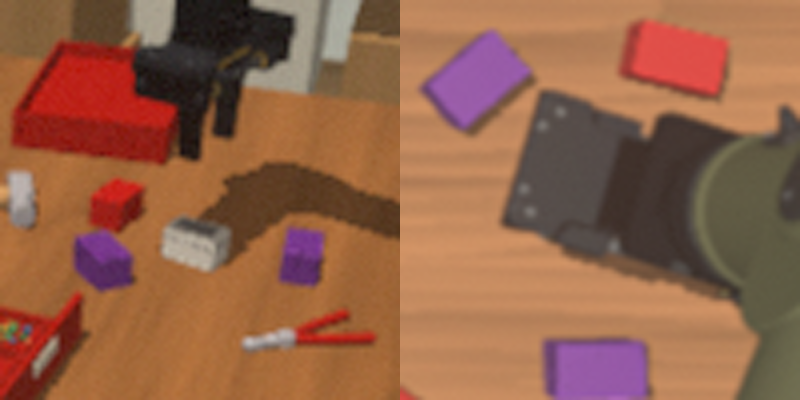

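The fingers straddle the white box (side crop (197,243)). Descending.

```bash
python3 -m handwheel '[{"x":0,"y":0.002,"z":0.03,"wx":0,"wy":0,"wz":0},{"x":0,"y":0.002,"z":0.06,"wx":0,"wy":0,"wz":0},{"x":0,"y":0.002,"z":0.075,"wx":0,"wy":0,"wz":0},{"x":0,"y":0.002,"z":0.08,"wx":0,"wy":0,"wz":0},{"x":0,"y":0.002,"z":0.08,"wx":0,"wy":0,"wz":0},{"x":0,"y":0.002,"z":0.08,"wx":0,"wy":0,"wz":0}]' 
python3 -c "
from h import *
to([.4255,-.337,.014],-17.4)"
```

```text
time: 1.58
position: [0.4252, -0.3409, 0.0435]
tool_rot: [3.104, -0.477, 0.002]
ft_force: [0.2, -0.5, 0.2]
grip_width: 0.69
grip_force: 0.0
to [-0.9 -3.8 29.5] [ 0.05 -0.08 -0.09] | t 1.5833 pos [ 0.4252 -0.3409  0.0435] F [ 0.24 -0.55  0.24] w 0.6895806570390277 0.0
```

```bash
python3 -m handwheel '[{"x":-0.001,"y":-0.004,"z":0.01,"wx":0,"wy":0,"wz":0},{"x":-0.001,"y":-0.004,"z":0.022,"wx":0,"wy":0,"wz":0},{"x":-0.001,"y":-0.004,"z":0.0295,"wx":0,"wy":0,"wz":0},{"x":-0.001,"y":-0.004,"z":0.0295,"wx":0,"wy":0,"wz":0},{"x":-0.001,"y":-0.004,"z":0.0295,"wx":0,"wy":0,"wz":0}]' 
python3 -m handwheel '[{"x":0,"y":0,"z":0,"wx":0,"wy":0,"wz":0},{"x":0,"y":0,"z":0,"wx":0,"wy":0,"wz":0},{"x":0,"y":0,"z":0,"wx":0,"wy":0,"wz":0},{"x":0,"y":0,"z":0,"wx":0,"wy":0,"wz":0},{"x":0,"y":0,"z":0,"wx":0,"wy":0,"wz":0},{"x":0,"y":0,"z":0,"wx":0,"wy":0,"wz":0}]' 0.02 15
python3 -m handwheel '[{"x":0,"y":0,"z":-0.02,"wx":0,"wy":0,"wz":0},{"x":0,"y":0,"z":-0.05,"wx":0,"wy":0,"wz":0},{"x":0,"y":0,"z":-0.09,"wx":0,"wy":0,"wz":0},{"x":0,"y":0,"z":-0.10,"wx":0,"wy":0,"wz":0},{"x":0,"y":0,"z":-0.10,"wx":0,"wy":0,"wz":0}]'
python3 - <<'E'
from h import *
d=load('t0');im=cv2.cvtColor(d['image'],cv2.COLOR_RGB2HSV)
# front plate top edge row scan & pocket brightness scan, in drawer coordinates (z=.05 / .024)
import numpy as np
g=cv2.cvtColor(d['image'],cv2.COLOR_RGB2GRAY).astype(np.float32)
f=np.array([.5015,-.045]);ax=np.array([np.cos(np.radians(-5.8)),np.sin(np.radians(-5.8))]);ay=np.array([-ax[1],ax[0]])
def samp(a,b,z):
    u=proj(d,[*(f+ax*a+ay*b),z]).astype(np.float32);return float(cv2.remap(g,u[:1].reshape(1,1),u[1:].reshape(1,1),cv2.INTER_LINEAR)[0,0])
print('y profile z24',[(b,int(np.mean([samp(a/1000,b/1000,.024) for a in range(40,77,3)]))) for b in range(-32,33,2)])
print('x profile z24',[(a,int(np.mean([samp(a/1000,b/1000,.024) for b in range(-14,15,3)]))) for a in range(16,104,2)])
print('front z50',[(a,int(np.mean([samp(a/1000,b/1000,.05) for b in [*range(-85,-30,5),*range(35,86,5)]]))) for a in range(-12,16,1)])
for s in (-1,1): print('end',[(b,int(samp(.003,s*b/1000,.05))) for b in range(86,106,2)])
for b in (-80,80): print('tilt',b,[(a,int(np.mean([samp(a/1000,(b+k)/1000,.05) for k in(-8,-4,0,4,8)]))) for a in range(-10,14,2)])
to([.5,-.3,.12],-5.8)
E
```

```text
time: 2.0
position: [0.425, -0.3347, 0.0123]
tool_rot: [-3.105, 0.474, 0.002]
ft_force: [-0.1, 0.3, 0.1]
grip_width: 0.684
grip_force: 0.0
time: 2.5
position: [0.4256, -0.3355, 0.0134]
tool_rot: [3.105, -0.475, 0.001]
ft_force: [0.1, -1.5, 0.9]
grip_width: 0.409
grip_force: 15.0
time: 2.92
position: [0.4278, -0.3368, 0.117]
tool_rot: [3.102, -0.474, 0.011]
ft_force: [0.8, -0.1, -1.1]
grip_width: 0.416
grip_force: 15.0
y profile z24 [(-32, 123), (-30, 119), (-28, 106), (-26, 96), (-24, 102), (-22, 111), (-20, 116), (-18, 117), (-16, 119), (-14, 120), (-12, 120), (-10, 120), (-8, 120), (-6, 120), (-4, 120), (-2, 120), (0, 120), (2, 120), (4, 120), (6, 120), (8, 121), (10, 121), (12, 117), (14, 106), (16, 93), (18, 92), (20, 103), (22, 115), (24, 120), (26, 118), (28, 113), (30, 110), (32, 114)]
x profile z24 [(16, 120), (18, 119), (20, 113), (22, 105), (24, 104), (26, 113), (28, 119), (30, 119), (32, 119), (34, 119), (36, 119), (38, 119), (40, 119), (42, 119), (44, 120), (46, 120), (48, 119), (50, 119), (52, 119), (54, 119), (56, 119), (58, 119), (60, 119), (62, 120), (64, 120), (66, 1
[... 468 characters left out ...]
 (12, 117), (13, 117), (14, 118), (15, 118)]
end [(86, 110), (88, 110), (90, 112), (92, 113), (94, 113), (96, 113), (98, 118), (100, 129), (102, 134), (104, 134)]
end [(86, 116), (88, 114), (90, 114), (92, 119), (94, 128), (96, 140), (98, 145), (100, 148), (102, 149), (104, 149)]
tilt -80 [(-10, 140), (-8, 138), (-6, 125), (-4, 102), (-2, 86), (0, 90), (2, 106), (4, 115), (6, 113), (8, 108), (10, 106), (12, 107)]
tilt 80 [(-10, 148), (-8, 145), (-6, 138), (-4, 120), (-2, 99), (0, 96), (2, 110), (4, 119), (6, 120), (8, 118), (10, 117), (12, 118)]
to [ 57.9 -56.7  -2.8] [  0.21  -0.4  -11.58] | t 2.9167 pos [ 0.4278 -0.3368  0.117 ] F [ 0.78 -0.14 -1.1 ] w 0.4162515729641884 14.999743402004242
```

Gripped (36 mm, 15 N). Moving over the pocket.

```bash
python3 -c "
from h import *
to([.560,-.0527,.115],-6)"
```

```text
to [  41.3 -310.6    1.4] [  0.2   -0.4  -11.38] | t 2.9167 pos [ 0.4278 -0.3368  0.117 ] F [ 0.78 -0.14 -1.1 ] w 0.4162515729641884 14.999743402004242
```

```bash
python3 -m handwheel '[{"x":0.004,"y":-0.03,"z":0,"wx":0,"wy":0,"wz":-1},{"x":0.009,"y":-0.065,"z":0,"wx":0,"wy":0,"wz":-2},{"x":0.013,"y":-0.1,"z":0,"wx":0,"wy":0,"wz":-4},{"x":0.018,"y":-0.135,"z":0,"wx":0,"wy":0,"wz":-5},{"x":0.023,"y":-0.17,"z":0,"wx":0,"wy":0,"wz":-6},{"x":0.027,"y":-0.205,"z":0,"wx":0,"wy":0,"wz":-7},{"x":0.032,"y":-0.24,"z":0,"wx":0,"wy":0,"wz":-9},{"x":0.036,"y":-0.27,"z":0,"wx":0,"wy":0,"wz":-10},{"x":0.04,"y":-0.3,"z":0,"wx":0,"wy":0,"wz":-11.4},{"x":0.041,"y":-0.31,"z":0,"wx":0,"wy":0,"wz":-11.4}]'
python3 -m handwheel '[{"x":0,"y":0,"z":0,"wx":0,"wy":0,"wz":0},{"x":0,"y":0,"z":0,"wx":0,"wy":0,"wz":0},{"x":0,"y":0,"z":0,"wx":0,"wy":0,"wz":0},{"x":0,"y":0,"z":0,"wx":0,"wy":0,"wz":0}]'
python3 -c "
from h import *
to([.560,-.0527,.052],-6)"
```

```text
time: 3.75
position: [0.5575, -0.0452, 0.1112]
tool_rot: [-3.134, 0.152, 0.003]
ft_force: [-0.8, 2.3, -1.4]
grip_width: 0.415
grip_force: 15.0
time: 4.08
position: [0.5562, -0.0539, 0.1124]
tool_rot: [3.136, -0.169, -0.002]
ft_force: [0.3, -0.1, -1.3]
grip_width: 0.414
grip_force: 15.0
to [ 3.7 -1.7 60.4] [ 0.07  0.07 -0.17] | t 4.0833 pos [ 0.5562 -0.0539  0.1124] F [ 0.29 -0.06 -1.28] w 0.41380305422935054 14.99965488910675
```

```bash
python3 -m handwheel '[{"x":0.0035,"y":-0.0015,"z":0.02,"wx":0,"wy":0,"wz":0},{"x":0.0035,"y":-0.0015,"z":0.04,"wx":0,"wy":0,"wz":0},{"x":0.0035,"y":-0.0015,"z":0.055,"wx":0,"wy":0,"wz":0},{"x":0.0035,"y":-0.0015,"z":0.06,"wx":0,"wy":0,"wz":0},{"x":0.0035,"y":-0.0015,"z":0.06,"wx":0,"wy":0,"wz":0},{"x":0.0035,"y":-0.0015,"z":0.06,"wx":0,"wy":0,"wz":0},{"x":0.0035,"y":-0.0015,"z":0.06,"wx":0,"wy":0,"wz":0}]'
python3 - <<'E'
from h import *
to([.560,-.0527,.040],-6)
d=snap('side','s3');im=d['image'].copy()
s=ctrl.get_state();P=np.array(s['position']);zb=P[2]-.0134
a=np.radians(-6);ax=np.array([np.cos(a),np.sin(a)]);ay=np.array([-ax[1],ax[0]])
u=proj(d,[.56,-.053,.035]);x0,y0=int(u[0])-40,int(u[1])-38;k=10
A=cv2.resize(im[y0:y0+60,x0:x0+80],(800,600),interpolation=cv2.INTER_CUBIC)[:,:,::-1].copy()
def dr(c,h,w,l,col):
    pts=[( (proj(d,[*(c+ax*sx*l+ay*sy*w),h])+.5-np.array([x0,y0]))*k).astype(int) for sx,sy in((-1,-1),(1,-1),(1,1),(-1,1))]
    cv2.polylines(A,[np.array(pts)],True,col,1)
dr(P[:2],zb,.018,.028,(0,255,0));dr(P[:2],zb+.034,.018,.028,(0,255,0))
dr(np.array([.56,-.0527]),.024,.020,.030,(255,255,0))
f=np.array([.56,-.0527])-ax*.058
dr(f+ax*.004,.05,.095,.004,(255,0,255))
cv2.imwrite('pics/s3c.png',A)
E
```

```text
time: 4.67
position: [0.5617, -0.051, 0.0542]
tool_rot: [3.137, -0.165, 0.003]
ft_force: [0.5, 0.3, -0.9]
grip_width: 0.412
grip_force: 15.0
to [-1.5  1.9 14.2] [ 0.02 -0.12 -0.02] | t 4.6667 pos [ 0.5617 -0.051   0.0542] F [ 0.49  0.28 -0.91] w 0.4118868386154922 14.9997478723526
```

View pics/s3c.png

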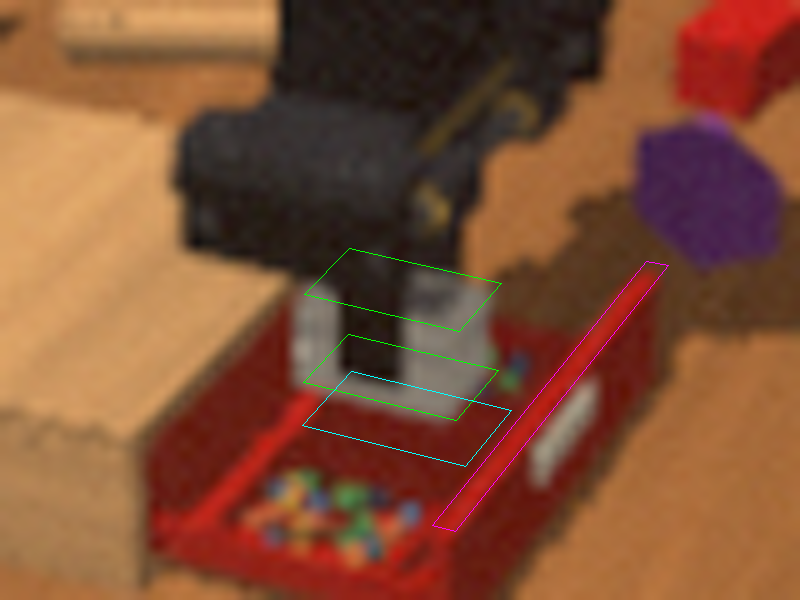

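The front-plate outline fits the picture. The held box appears shifted about 9 crop px (~3 mm) toward the cabinet from the prediction. I check the noise and measure the box edges.

Run:
```python
from h import *
for i in range(5):
    d=ctrl.get_image('side');p=ctrl.get_state()['position'];print(np.round(p,4))
P=np.array([.560,-.0527,0])
d=snap('side','s4');g=cv2.cvtColor(d['image'],cv2.COLOR_RGB2HSV)
m=((g[...,1]<60)&(g[...,2]>80)).astype(np.uint8)
u=proj(d,[.56,-.053,.055]).astype(int);M=np.zeros_like(m);M[u[1]-12:u[1]+10,u[0]-16:u[0]+16]=m[u[1]-12:u[1]+10,u[0]-16:u[0]+16]
ys,xs=np.where(M);print('u',u,xs.min(),xs.max(),ys.max())
for y in range(u[1]-9,u[1]+10): r=np.where(M[y])[0];print(y,(r.min(),r.max()) if len(r) else None,end=';')
s=ctrl.get_state();p=np.array(s['position']);zb=p[2]-.0134
a=np.radians(-6);ax=np.array([np.cos(a),np.sin(a)]);ay=np.array([-ax[1],ax[0]])
for h in(0,.034):
  for sx,sy in((1,1),(-1,1),(-1,-1)):print(h,sx,sy,proj(d,[*(p[:2]+ax*sx*.028+ay*sy*.018),zb+h]).round(1))
e=.028;print('px per 1mm x',(proj(d,[*(p[:2]+ax*.01),.05])-proj(d,[*p[:2],.05]))/10,'y',(proj(d,[*(p[:2]+ay*.01),.05])-proj(d,[*p[:2],.05]))/10)
```

```text
[ 0.5617 -0.0507  0.0543]
[ 0.5616 -0.0506  0.0541]
[ 0.5614 -0.0506  0.054 ]
[ 0.5613 -0.0505  0.0537]
[ 0.5611 -0.0504  0.0536]
u [252 191] 242 260 199
182 None;183 None;184 None;185 (np.int64(254), np.int64(255));186 (np.int64(253), np.int64(257));187 (np.int64(243), np.int64(259));188 (np.int64(242), np.int64(260));189 (np.int64(242), np.int64(260));190 (np.int64(242), np.int64(260));191 (np.int64(242), np.int64(259));192 (np.int64(242), np.int64(259));193 (np.int64(242), np.int64(260));194 (np.int64(242), np.int64(260));195 (np.int64(242), np.int64(259));196 (np.int64(243), np.int64(259));197 (np.int64(247), np.int64(258));198 (np.int64(251), np.int64(257));199 (np.int64(255), np.int64(256));200 None;0 1 1 [242.1 196.1]
0 -1 1 [257.4 199.9]
0 -1 -1 [261.5 194.9]
0.034 1 1 [242.1 187.3]
0.034 -1 1 [257.6 191. ]
0.034 -1 -1 [261.9 186.1]
px per 1mm x [-0.27087395 -0.0649842 ] y [-0.12154836  0.13567869]
```

```bash
python3 -m handwheel '[{"x":-0.002,"y":0.001,"z":0.004,"wx":0,"wy":0,"wz":0},{"x":-0.004,"y":0.001,"z":0.008,"wx":0,"wy":0,"wz":0},{"x":-0.0045,"y":0.001,"z":0.012,"wx":0,"wy":0,"wz":0},{"x":-0.0045,"y":0.001,"z":0.012,"wx":0,"wy":0,"wz":0},{"x":-0.0045,"y":0.001,"z":0.012,"wx":0,"wy":0,"wz":0},{"x":-0.0045,"y":0.001,"z":0.012,"wx":0,"wy":0,"wz":0},{"x":-0.0045,"y":0.001,"z":0.012,"wx":0,"wy":0,"wz":0},{"x":-0.0045,"y":0.001,"z":0.012,"wx":0,"wy":0,"wz":0}]'
python3 - <<'E'
from h import *
to([.556,-.0522,.026],-6)
d=snap('side','s5');im=d['image']
u=proj(d,[.56,-.053,.035]);x0,y0=int(u[0])-26,int(u[1])-22
g=cv2.cvtColor(im,cv2.COLOR_RGB2HSV);m=((g[...,1]<60)&(g[...,2]>80))
for y in range(y0+4,y0+36): r=[x for x in range(x0+5,x0+40) if m[y,x]];print(y,(min(r),max(r)) if r else None,end=';')
A=cv2.resize(im[y0:y0+39,x0:x0+52],(800,600),interpolation=cv2.INTER_CUBIC)[:,:,::-1].copy()
a=np.radians(-6);ax=np.array([np.cos(a),np.sin(a)]);ay=np.array([-ax[1],ax[0]])
k=800/52
for h in(.024,):
  pts=[((proj(d,[*(np.array([.56,-.0527])+ax*sx*.030+ay*sy*.020),h])+.5-np.array([x0,y0]))*k).astype(int) for sx,sy in((-1,-1),(1,-1),(1,1),(-1,1))]
  cv2.polylines(A,[np.array(pts)],True,(255,255,0),1)
print(x0,y0);cv2.imwrite('pics/s5c.png',A)
E
```

```text
time: 5.68
position: [0.5565, -0.0509, 0.0412]
tool_rot: [3.137, -0.164, 0.001]
ft_force: [0.5, -0.3, -1.4]
grip_width: 0.41
grip_force: 15.0
to [-0.4  1.3 15.2] [ 0.   -0.02  0.02] | t 5.6833 pos [ 0.5565 -0.0509  0.0412] F [ 0.5  -0.34 -1.38] w 0.4098703859022984 14.999730885028839
178 None;179 None;180 None;181 None;182 None;183 None;184 None;185 None;186 None;187 None;188 None;189 (255, 258);190 (245, 259);191 (244, 261);192 (244, 261);193 (244, 261);194 (244, 261);195 (244, 261);196 (244, 261);197 (244, 261);198 (244, 260);199 (244, 260);200 (247, 259);201 (251, 258);202 (255, 257);203 None;204 None;205 None;206 (239, 240);207 (239, 244);208 (243, 244);209 (253, 253);226 174
```

View pics/s5c.png

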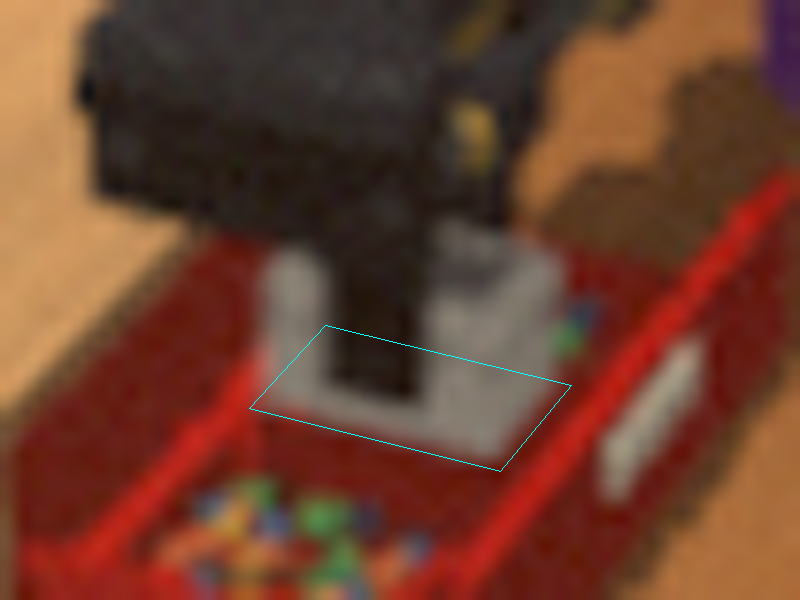

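The box sits just above the pocket outline (box bottom corner about crop (495,458), pocket corner (500,470)). Lowering gently while feeling for contact.

```bash
python3 -m handwheel '[{"x":0,"y":0.0005,"z":0.001,"wx":0,"wy":0,"wz":0},{"x":0,"y":0.001,"z":0.002,"wx":0,"wy":0,"wz":0},{"x":0,"y":0.001,"z":0.003,"wx":0,"wy":0,"wz":0},{"x":0,"y":0.001,"z":0.004,"wx":0,"wy":0,"wz":0},{"x":0,"y":0.001,"z":0.004,"wx":0,"wy":0,"wz":0},{"x":0,"y":0.001,"z":0.004,"wx":0,"wy":0,"wz":0}]'
python3 -m handwheel '[{"x":0,"y":0,"z":0.001,"wx":0,"wy":0,"wz":0},{"x":0,"y":0,"z":0.002,"wx":0,"wy":0,"wz":0},{"x":0,"y":0,"z":0.003,"wx":0,"wy":0,"wz":0},{"x":0,"y":0,"z":0.003,"wx":0,"wy":0,"wz":0},{"x":0,"y":0,"z":0.003,"wx":0,"wy":0,"wz":0}]'
```

```text
time: 6.23
position: [0.5563, -0.052, 0.037]
tool_rot: [3.137, -0.164, 0.0]
ft_force: [-0.1, -0.6, -0.9]
grip_width: 0.413
grip_force: 15.0
time: 6.65
position: [0.5563, -0.0519, 0.034]
tool_rot: [3.137, -0.164, 0.001]
ft_force: [0.9, 0.1, -2.0]
grip_width: 0.415
grip_force: 15.0
```

```bash
for i in 1 2; do python3 -m handwheel '[{"x":0,"y":0,"z":0.001,"wx":0,"wy":0,"wz":0},{"x":0,"y":0,"z":0.002,"wx":0,"wy":0,"wz":0},{"x":0,"y":0,"z":0.003,"wx":0,"wy":0,"wz":0},{"x":0,"y":0,"z":0.003,"wx":0,"wy":0,"wz":0},{"x":0,"y":0,"z":0.003,"wx":0,"wy":0,"wz":0}]'; done
```

```text
time: 7.07
position: [0.5563, -0.052, 0.031]
tool_rot: [3.137, -0.164, 0.0]
ft_force: [1.4, -0.5, -2.1]
grip_width: 0.412
grip_force: 15.0
time: 7.48
position: [0.5563, -0.0519, 0.028]
tool_rot: [3.137, -0.164, 0.001]
ft_force: [2.2, 0.2, -3.0]
grip_width: 0.413
grip_force: 15.0
```

```bash
python3 -m handwheel '[{"x":0.0005,"y":0,"z":0.001,"wx":0,"wy":0,"wz":0},{"x":0.0005,"y":0,"z":0.002,"wx":0,"wy":0,"wz":0},{"x":0.0005,"y":0,"z":0.002,"wx":0,"wy":0,"wz":0},{"x":0.0005,"y":0,"z":0.002,"wx":0,"wy":0,"wz":0}]'; python3 -m handwheel '[{"x":0,"y":0,"z":0,"wx":0,"wy":0,"wz":0},{"x":0,"y":0,"z":0,"wx":0,"wy":0,"wz":0},{"x":0,"y":0,"z":0,"wx":0,"wy":0,"wz":0},{"x":0,"y":0,"z":0,"wx":0,"wy":0,"wz":0},{"x":0,"y":0,"z":0,"wx":0,"wy":0,"wz":0}]' 0.06;  python3 -m handwheel '[{"x":0,"y":0,"z":-0.02,"wx":0,"wy":0,"wz":0},{"x":0,"y":0,"z":-0.06,"wx":0,"wy":0,"wz":0},{"x":0,"y":0,"z":-0.06,"wx":0,"wy":0,"wz":0},{"x":0,"y":0,"z":-0.06,"wx":0,"wy":0,"wz":0},{"x":0,"y":0,"z":-0.06,"wx":0,"wy":0,"wz":0},{"x":0,"y":0,"z":-0.06,"wx":0,"wy":0,"wz":0}]' 0
python3 - <<'E'
from h import *
d=snap('side','s6');im=d['image']
x0,y0=226,170
A=cv2.resize(im[y0:y0+45,x0:x0+60],(800,600),interpolation=cv2.INTER_CUBIC)[:,:,::-1].copy()
a=np.radians(-6);ax=np.array([np.cos(a),np.sin(a)]);ay=np.array([-ax[1],ax[0]])
k=800/60
for h in(.012,.046):
  pts=[((proj(d,[*(np.array([.56,-.0527])+ax*sx*.028+ay*sy*.018),h])+.5-np.array([x0,y0]))*k).astype(int) for sx,sy in((-1,-1),(1,-1),(1,1),(-1,1))]
  cv2.polylines(A,[np.array(pts)],True,(255,255,0),1)
cv2.imwrite('pics/s6c.png',A)
E
```

```text
time: 7.82
position: [0.5563, -0.052, 0.0258]
tool_rot: [3.137, -0.164, -0.001]
ft_force: [0.3, 0.0, -1.3]
grip_width: 0.411
grip_force: 15.0
time: 8.23
position: [0.5566, -0.052, 0.0261]
tool_rot: [3.137, -0.164, -0.0]
ft_force: [-0.3, 0.7, 0.2]
grip_width: 0.664
grip_force: 0.0
time: 8.73
position: [0.5557, -0.052, 0.085]
tool_rot: [3.137, -0.164, -0.003]
ft_force: [0.2, 0.4, -0.5]
grip_width: 0.321
grip_force: 0.0
```

View pics/s6c.png

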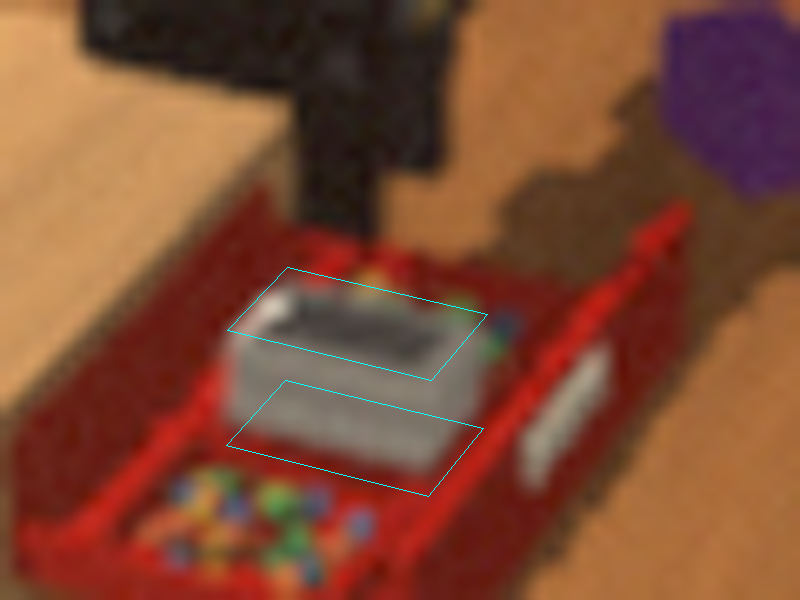

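The box stands level and matches the seated outline (top edge at the predicted height). I press it lightly with the shut fingers to be sure.

```bash
python3 -m handwheel '[{"x":0,"y":0,"z":0.02,"wx":0,"wy":0,"wz":0},{"x":0,"y":0,"z":0.03,"wx":0,"wy":0,"wz":0},{"x":0,"y":0,"z":0.034,"wx":0,"wy":0,"wz":0},{"x":0,"y":0,"z":0.036,"wx":0,"wy":0,"wz":0},{"x":0,"y":0,"z":0.037,"wx":0,"wy":0,"wz":0},{"x":0,"y":0,"z":0.037,"wx":0,"wy":0,"wz":0}]'; python3 -m handwheel '[{"x":0,"y":0,"z":0.001,"wx":0,"wy":0,"wz":0},{"x":0,"y":0,"z":0.002,"wx":0,"wy":0,"wz":0},{"x":0,"y":0,"z":0.003,"wx":0,"wy":0,"wz":0},{"x":0,"y":0,"z":0.003,"wx":0,"wy":0,"wz":0}]'
```

```text
time: 9.28
position: [0.5567, -0.0519, 0.0491]
tool_rot: [-3.137, 0.164, 0.0]
ft_force: [-0.8, 1.2, 0.7]
grip_width: 0.009
grip_force: 0.0
time: 9.62
position: [0.557, -0.0521, 0.0465]
tool_rot: [3.137, -0.164, 0.001]
ft_force: [0.4, 0.0, 0.7]
grip_width: 0.003
grip_force: 0.7
```

```bash
python3 -m handwheel '[{"x":0,"y":0,"z":0.0005,"wx":0,"wy":0,"wz":0},{"x":0,"y":0,"z":0.001,"wx":0,"wy":0,"wz":0},{"x":0,"y":0,"z":0.0015,"wx":0,"wy":0,"wz":0},{"x":0,"y":0,"z":0.0015,"wx":0,"wy":0,"wz":0}]'
python3 -c "
from h import *
to([.455,-.0415,.12],-6)"
```

```text
time: 9.95
position: [0.5577, -0.0521, 0.0464]
tool_rot: [3.137, -0.164, 0.003]
ft_force: [-2.5, 0.2, 9.6]
grip_width: 0.003
grip_force: 4.7
to [-103.1    0.2  -73.9] [ 0.03 -0.13  0.02] | t 9.95 pos [ 0.5577 -0.0521  0.0464] F [-2.53  0.19  9.56] w 0.003147106648491437 4.682036944432184
```

Contact at 46 mm height with about 10 N: the box is fully down. Moving to the front of the drawer.

```bash
python3 -m handwheel '[{"x":0,"y":0,"z":-0.03,"wx":0,"wy":0,"wz":0},{"x":0,"y":0,"z":-0.06,"wx":0,"wy":0,"wz":0},{"x":-0.03,"y":0,"z":-0.065,"wx":0,"wy":0,"wz":0},{"x":-0.07,"y":0,"z":-0.065,"wx":0,"wy":0,"wz":0},{"x":-0.103,"y":0,"z":-0.065,"wx":0,"wy":0,"wz":0},{"x":-0.103,"y":0,"z":-0.065,"wx":0,"wy":0,"wz":0},{"x":-0.103,"y":0,"z":-0.065,"wx":0,"wy":0,"wz":0}]'
python3 -m handwheel '[{"x":0,"y":0,"z":0.03,"wx":0,"wy":0,"wz":0},{"x":0,"y":0,"z":0.06,"wx":0,"wy":0,"wz":0},{"x":0,"y":0,"z":0.085,"wx":0,"wy":0,"wz":0},{"x":0,"y":0,"z":0.09,"wx":0,"wy":0,"wz":0},{"x":0,"y":0,"z":0.09,"wx":0,"wy":0,"wz":0},{"x":0,"y":0,"z":0.09,"wx":0,"wy":0,"wz":0}]'
python3 -c "
from h import *
to([.485,-.0449,.018],-6)"
```

```text
time: 10.53
position: [0.4527, -0.0415, 0.1096]
tool_rot: [3.136, -0.164, 0.0]
ft_force: [0.5, -0.2, 0.6]
grip_width: 0.008
grip_force: 0.0
time: 11.03
position: [0.4555, -0.0411, 0.0202]
tool_rot: [-3.137, 0.164, -0.002]
ft_force: [0.7, 0.5, 0.1]
grip_width: 0.006
grip_force: 0.0
to [29.7  0.7  2.3] [-0.03 -0.06  0.03] | t 11.0333 pos [ 0.4555 -0.0411  0.0202] F [0.72 0.55 0.12] w 0.006471766274957965 0.0
```

```bash
python3 -m handwheel '[{"x":0.005,"y":0,"z":0,"wx":0,"wy":0,"wz":0},{"x":0.01,"y":0,"z":0,"wx":0,"wy":0,"wz":0},{"x":0.015,"y":0,"z":0,"wx":0,"wy":0,"wz":0},{"x":0.02,"y":0,"z":0,"wx":0,"wy":0,"wz":0},{"x":0.024,"y":0,"z":0,"wx":0,"wy":0,"wz":0},{"x":0.028,"y":0,"z":0,"wx":0,"wy":0,"wz":0},{"x":0.031,"y":0,"z":0,"wx":0,"wy":0,"wz":0},{"x":0.033,"y":0,"z":0,"wx":0,"wy":0,"wz":0},{"x":0.035,"y":0,"z":0,"wx":0,"wy":0,"wz":0}]'
python3 -m handwheel '[{"x":0.002,"y":0,"z":0,"wx":0,"wy":0,"wz":0},{"x":0.004,"y":0,"z":0,"wx":0,"wy":0,"wz":0},{"x":0.006,"y":0,"z":0,"wx":0,"wy":0,"wz":0},{"x":0.008,"y":0,"z":0,"wx":0,"wy":0,"wz":0},{"x":0.01,"y":0,"z":0,"wx":0,"wy":0,"wz":0}]'
```

```text
time: 11.78
position: [0.4891, -0.0449, 0.0194]
tool_rot: [3.137, -0.164, -0.0]
ft_force: [0.3, 0.5, -0.5]
grip_width: 0.005
grip_force: 0.0
time: 12.2
position: [0.4983, -0.0459, 0.0193]
tool_rot: [3.137, -0.164, -0.002]
ft_force: [-2.4, 0.7, 1.5]
grip_width: 0.006
grip_force: 1.4
```

```bash
for i in 1 2; do python3 -m handwheel '[{"x":0.003,"y":0,"z":0,"wx":0,"wy":0,"wz":0},{"x":0.006,"y":0,"z":0,"wx":0,"wy":0,"wz":0},{"x":0.009,"y":0,"z":0,"wx":0,"wy":0,"wz":0},{"x":0.012,"y":0,"z":0,"wx":0,"wy":0,"wz":0},{"x":0.015,"y":0,"z":0,"wx":0,"wy":0,"wz":0},{"x":0.018,"y":0,"z":0,"wx":0,"wy":0,"wz":0},{"x":0.021,"y":0,"z":0,"wx":0,"wy":0,"wz":0},{"x":0.024,"y":0,"z":0,"wx":0,"wy":0,"wz":0},{"x":0.027,"y":0,"z":0,"wx":0,"wy":0,"wz":0},{"x":0.03,"y":0,"z":0,"wx":0,"wy":0,"wz":0}]'; done
python3 -c "
from h import *
d=snap('side','s7')
to([.57,-.0534,.019],-6)"
```

```text
time: 13.03
position: [0.5287, -0.0489, 0.0193]
tool_rot: [-3.137, 0.164, 0.001]
ft_force: [-3.7, 0.9, -0.9]
grip_width: 0.007
grip_force: 2.1
time: 13.87
position: [0.5584, -0.0519, 0.0193]
tool_rot: [-3.137, 0.163, 0.002]
ft_force: [-5.6, 2.1, -1.5]
grip_width: 0.005
grip_force: 2.7
to [11.   0.3  0.4] [-0.02  0.01  0.03] | t 13.9167 pos [ 0.5591 -0.052   0.0194] F [-2.95  2.34 -1.7 ] w 0.002226567457242323 2.0885770255699754
```

View pics/s7.png

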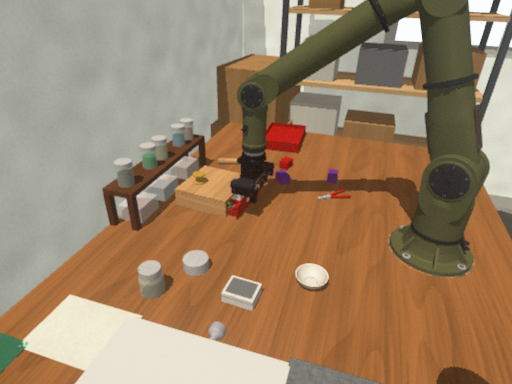

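The drawer is sliding in with the box, at about 5 N, and the gripper is clear of the spool. Now 1 mm steps to feel for the bumper.

```bash
for i in 1 2; do python3 -m handwheel '[{"x":0.001,"y":0,"z":0,"wx":0,"wy":0,"wz":0},{"x":0.002,"y":0,"z":0,"wx":0,"wy":0,"wz":0},{"x":0.003,"y":0,"z":0,"wx":0,"wy":0,"wz":0},{"x":0.004,"y":0,"z":0,"wx":0,"wy":0,"wz":0},{"x":0.005,"y":0,"z":0,"wx":0,"wy":0,"wz":0},{"x":0.006,"y":0,"z":0,"wx":0,"wy":0,"wz":0}]'|egrep 'posi|ft'; done
```

```text
position: [0.5642, -0.0525, 0.0194]
ft_force: [-5.0, 2.2, 0.5]
position: [0.5701, -0.0531, 0.0194]
ft_force: [-4.8, 3.6, -0.0]
```

```bash
for i in 1 2 3; do python3 -m handwheel '[{"x":0.0007,"y":0,"z":0,"wx":0,"wy":0,"wz":0},{"x":0.0014,"y":0,"z":0,"wx":0,"wy":0,"wz":0},{"x":0.002,"y":0,"z":0,"wx":0,"wy":0,"wz":0},{"x":0.002,"y":0,"z":0,"wx":0,"wy":0,"wz":0}]'|egrep 'posi|ft'; done
```

```text
position: [0.5722, -0.0533, 0.0194]
ft_force: [-4.0, 2.3, -0.7]
position: [0.5742, -0.0535, 0.0194]
ft_force: [-5.2, 2.7, -1.3]
position: [0.5759, -0.0536, 0.0194]
ft_force: [-5.8, 3.1, 0.6]
```

```bash
for i in 1 2 3; do python3 -m handwheel '[{"x":0.0005,"y":0,"z":0,"wx":0,"wy":0,"wz":0},{"x":0.001,"y":0,"z":0,"wx":0,"wy":0,"wz":0},{"x":0.001,"y":0,"z":0,"wx":0,"wy":0,"wz":0}]'|egrep 'posi|ft'; done
```

```text
position: [0.5764, -0.0537, 0.0194]
ft_force: [-6.2, 2.6, 1.9]
position: [0.5769, -0.0538, 0.0194]
ft_force: [-9.6, 2.7, 3.2]
position: [0.5774, -0.0538, 0.0194]
ft_force: [-10.3, 2.1, 3.6]
```

Bumper felt (force rising, advance halved). Pressing on to about 15 N.

```bash
for i in 1 2; do python3 -m handwheel '[{"x":0.0005,"y":0,"z":0,"wx":0,"wy":0,"wz":0},{"x":0.001,"y":0,"z":0,"wx":0,"wy":0,"wz":0},{"x":0.001,"y":0,"z":0,"wx":0,"wy":0,"wz":0}]'|egrep 'posi|ft'; done
```

```text
position: [0.5779, -0.0539, 0.0194]
ft_force: [-11.4, 3.5, 5.0]
position: [0.5783, -0.0539, 0.0194]
ft_force: [-12.3, 3.1, 6.5]
```

```bash
python3 -m handwheel '[{"x":0.0005,"y":0,"z":0,"wx":0,"wy":0,"wz":0},{"x":0.001,"y":0,"z":0,"wx":0,"wy":0,"wz":0},{"x":0.0015,"y":0,"z":0,"wx":0,"wy":0,"wz":0},{"x":0.0015,"y":0,"z":0,"wx":0,"wy":0,"wz":0}]'|egrep 'posi|ft'
```

```text
position: [0.579, -0.054, 0.0194]
ft_force: [-15.0, 3.7, 10.0]
```

15 N reached. Letting go by backing straight off.

```bash
python3 -m handwheel '[{"x":-0.004,"y":0,"z":0,"wx":0,"wy":0,"wz":0},{"x":-0.008,"y":0,"z":0,"wx":0,"wy":0,"wz":0},{"x":-0.012,"y":0,"z":0,"wx":0,"wy":0,"wz":0},{"x":-0.016,"y":0,"z":0,"wx":0,"wy":0,"wz":0},{"x":-0.02,"y":0,"z":0,"wx":0,"wy":0,"wz":0},{"x":-0.025,"y":0,"z":0,"wx":0,"wy":0,"wz":0},{"x":-0.035,"y":0,"z":0,"wx":0,"wy":0,"wz":0},{"x":-0.05,"y":0,"z":0,"wx":0,"wy":0,"wz":0},{"x":-0.07,"y":0,"z":0,"wx":0,"wy":0,"wz":0},{"x":-0.09,"y":0,"z":0,"wx":0,"wy":0,"wz":0}]'|egrep 'posi|ft'
python3 -m handwheel '[{"x":-0.02,"y":0,"z":-0.01,"wx":0,"wy":0,"wz":0},{"x":-0.03,"y":0,"z":-0.04,"wx":0,"wy":0,"wz":0},{"x":-0.03,"y":0.03,"z":-0.08,"wx":0,"wy":0,"wz":0},{"x":-0.03,"y":0.07,"z":-0.12,"wx":0,"wy":0,"wz":0},{"x":-0.03,"y":0.11,"z":-0.12,"wx":0,"wy":0,"wz":0},{"x":-0.03,"y":0.15,"z":-0.12,"wx":0,"wy":0,"wz":0},{"x":-0.03,"y":0.15,"z":-0.12,"wx":0,"wy":0,"wz":0},{"x":-0.03,"y":0.15,"z":-0.12,"wx":0,"wy":0,"wz":0},{"x":-0.03,"y":0.15,"z":-0.12,"wx":0,"wy":0,"wz":0},{"x":-0.03,"y":0.15,"z":-0.12,"wx":0,"wy":0,"wz":0}]'|egrep 'time|posi|ft'
python3 - <<'E'
from h import *
a=snap('top','t8')['image'];b=snap('side','s8')['image']
A=cv2.resize(a[70:270,200:430],(400,348));B=cv2.resize(b[130:280,150:350],(400,300))
C=np.zeros((348,800,3),np.uint8);C[:,:400]=A;C[:300,400:]=B;cv2.imwrite('pics/end.png',C[:,:,::-1])
E
```

```text
position: [0.4937, -0.0459, 0.0201]
ft_force: [0.1, -0.8, 0.2]
time: 19.17
position: [0.4483, -0.1904, 0.1397]
ft_force: [0.2, 0.4, -0.1]
```

View pics/end.png

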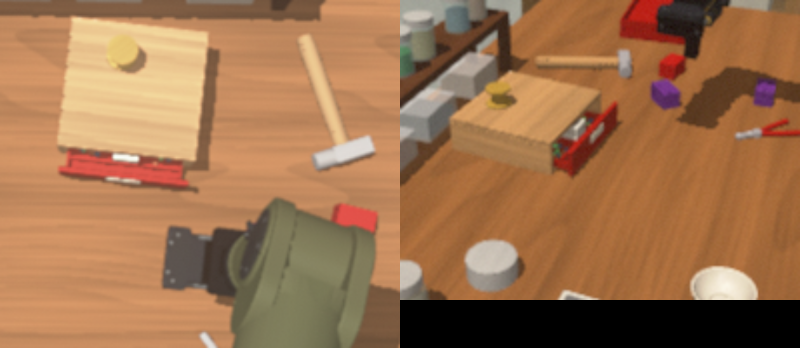

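The drawer has caught: the front stands a short way out at crop (125,175), the box is inside and the spool has not moved. One check that it stays put over time.

```bash
python3 -m handwheel '[{"x":0,"y":0,"z":0,"wx":0,"wy":0,"wz":0},{"x":0,"y":0,"z":0,"wx":0,"wy":0,"wz":0},{"x":0,"y":0,"z":0,"wx":0,"wy":0,"wz":0},{"x":0,"y":0,"z":0,"wx":0,"wy":0,"wz":0},{"x":0,"y":0,"z":0,"wx":0,"wy":0,"wz":0},{"x":0,"y":0,"z":0,"wx":0,"wy":0,"wz":0},{"x":0,"y":0,"z":0,"wx":0,"wy":0,"wz":0},{"x":0,"y":0,"z":0,"wx":0,"wy":0,"wz":0},{"x":0,"y":0,"z":0,"wx":0,"wy":0,"wz":0},{"x":0,"y":0,"z":0,"wx":0,"wy":0,"wz":0}]'|grep time
python3 - <<'E'
from h import *
d=snap('top','t9')
for t in('t0','t8','t9'):
    im=load(t)['image'];h=cv2.cvtColor(im,cv2.COLOR_RGB2HSV);m=((h[...,0]<8)|(h[...,0]>172))&(h[...,1]>150);m=m[140:215,225:315]
    print(t,ray(d,[270,140+np.where(m[:,38:50].any(1))[0].max()],.05).round(4))
E
```

```text
time: 20.1
t0 [ 0.5033 -0.0522  0.05  ]
t8 [ 0.5764 -0.0514  0.05  ]
t9 [ 0.5764 -0.0514  0.05  ]
```

```bash
python3 -c "
from bench import ctrl
print(ctrl.close_job())"
```

```text
the job is handed in; nothing more can be done
None
```

The white box is fully down in the drawer's empty pocket, and the drawer, pressed in with about 15 N, was caught and stayed steady at about 73 mm travel for a second; the job is handed in at about 20 s.

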